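# Settle a mirror carrier into its kinematic seats and clamp it

### The job

Put the mirror carrier back on the linear stage: lift it by the black mirror frame without touching the glass, feel gently for the seats until its three ball feet have settled into the cone, the groove and the flat of the stage top, and let go of it there. Then swing the hold-down fully across, so that its spring nose presses on the carrier plate. Do not press or knock the carrier hard against the stage, and leave the things standing round about where they are.

Things in the scene. Friction and masses are not known exactly. Their poses are not given: they have to be found in the camera images.
- stage: black linear stage bolted to the table, foot 176 x 112 x 10 mm, micrometer on its -x end. Origin: centre of its underside; x = direction of travel, z up. Its flat aluminium top (144 x 104 mm, upper face 44 mm above the table) is locked somewhere from -16 to +16 mm along x from mid-travel. That shift is NOT measured: find it by feel or sight. The three seats are sunk in the top
- mid_travel (a point): point of the stage frame, 44 mm above its origin, level with the top's upper face. With the top shifted by d along x the seats lie, from here, at: cone x d-30, y +32 mm; V groove (along y, 32 mm long) x d-30, y -32; flat x d+36, y 0. Upper face: x d-74 to d+70, y -52 to +52, smooth apart from the seats, so feet can slide on it and drop in
- carrier: mirror carrier, 0.27 to 0.46 kg: aluminium plate (x -42 to +48, y -42 to +42, z 10 to 20 mm) on three ball feet, black mirror frame on top. Origin level with the feet's bottoms, z up. Resting on the flat top its origin is 44 mm above the stage's, settled in the seats 41.1 mm; then its axes are parallel to the stage's and its origin lies at x d, y 0 from the stage's
- frame_grip (a point): middle of the black mirror frame, 50 mm above the feet's bottoms, at x -10, y 0 in the carrier's frame. Frame 16 mm thick (x), 44 mm wide (y), from 20 to 74 mm above the feet's bottoms: grip it here across the 44 mm. Adjuster screws stand 9 mm out of its back (+x), within y +-19 mm
- foot_cone (a point): bottom of the steel ball foot, 10 mm diameter, that belongs in the cone (at x -30, y +32 mm in the carrier's frame). The cone is 10 mm wide at the top, sides at 45 degrees; the ball sinks 2.9 mm from the upper face
- foot_groove (a point): bottom of the same kind of ball foot that belongs in the V groove (at x -30, y -32 mm in the carrier's frame). The groove is 10 mm wide at the top, sides at 45 degrees; the ball sinks 2.9 mm
- foot_flat (a point): bottom of the same kind of ball foot that belongs on the flat (at x +36, y 0 in the carrier's frame): the level floor of a round pocket, 24 mm across, 2.9 mm deep
- mirror_glass: round mirror, 32 mm across, on the -x face of the frame; origin at its centre, 48 mm above the feet's bottoms. Do not touch it with the gripper
- hold_down (a joint): angle (rad) of the hold-down, a 14 mm wide steel arm on a pivot of the stage top, at x +24, y -76 mm in the settled carrier's frame. 0 = along +x (parked 0 to 0.25), grows counter-clockwise from above, stop at 1.60 = along +y. Move it by its upright round pin, 12 mm across, 34 mm from the pivot, 78 to 104 mm above the table (arm's top at 78). About 1 to 2 N friction at the pin
- nose_rest (a point): point on the carrier plate (x +24, y -10, z 20 mm in the carrier's frame) where the hold-down's nose comes to press: a 16 mm ball under the arm's end, 66 mm from the pivot, sprung up and down (0.5 to 2 N). From about 1.1 rad on it rides 1.5 mm up over the plate's edge and presses on the plate; it jams if the carrier is not settled.
- petri_dish: lidded clear petri dish, 62 mm across, 13 mm high, loose, origin under its centre; leave it alone
- vial: brown vial with black cap, 27 mm across, 60 mm high, loose, origin under its centre; leave it alone
- small_bottle: small white bottle with blue cap, 38 mm across, 70 mm high, loose, origin under its centre; leave it alone
Things that resemble listed ones, but are neither listed nor needed, are in the scene too. Leave any brown or green look-alike of the carrier alone.

How it is judged:
On the way:
1. the carrier is settled in the seats and let go, the hold-down still swung out (z of carrier in the frame of stage between 0.0397 and 0.0425 m and x of carrier in the frame of stage between -0.019 and 0.019 m and y of carrier in the frame of stage between -0.004 and 0.004 m and angle between carrier's own z axis and vertical below 0.025 rad and angle between the x axis of carrier and the x axis of stage, either way round below 0.05 rad and contact force between the fingers and carrier below 0.3 N and value of joint hold_down below 0.9 rad and linear speed of carrier below 0.02 m/s), for 0.3 s.
At the end, for the whole second after the job is handed in: All three feet in their seats: carrier 41.1 mm above the stage's origin within 1.4 mm, level within 0.025 rad, in line with the stage within 0.05 rad; hold-down swung past 1.5 rad onto the plate; everything released and at rest (z of carrier in the frame of stage between 0.0397 and 0.0425 m and x of carrier in the frame of stage between -0.019 and 0.019 m and y of carrier in the frame of stage between -0.004 and 0.004 m and angle between carrier's own z axis and vertical below 0.025 rad and angle between the x axis of carrier and the x axis of stage, either way round below 0.05 rad and contact force between the fingers and carrier below 0.3 N and value of joint hold_down above 1.5 rad and linear speed of carrier below 0.01 m/s and contact force between the fingers and stage below 0.3 N); the robot touches nothing.
It fails at once if carrier and stage pressed or knocked together harder than 40 N (contact force between carrier and stage above 40 N).
It fails at once if the gripper touches the mirror glass (contact force between the fingers and mirror_glass above 0.5 N).
It fails at once if the petri dish is moved by 20 mm or more (distance of petri_dish from where it was at the start of the episode above 0.02 m).
It fails at once if the vial is moved by 20 mm or more (distance of vial from where it was at the start of the episode above 0.02 m).
It fails at once if the small bottle is moved by 20 mm or more (distance of small_bottle from where it was at the start of the episode above 0.02 m).
It also fails if it takes over 72 s, if anything falls off the work surface, if the arm or the gripper's body presses on something with over 40 N, if the wrist force passes 120 N, or if a joint passes its speed limit or range.

### The arm

A 6-joint arm with a two-finger parallel gripper is mounted at the origin on a cart in front of the work surface, level with it; the furniture and walls round the work are solid. World frame = base frame: x ahead of the robot, y to its left, z up, the work surface at z = 0. Lengths are in m, angles in rad, forces in N, time in s.
With the tool pointing down it reaches from about 0.375 to 0.9 m from the base axis. Payload 3.1 kg.
Tool frame: the origin (TCP) lies at the very end of the fingers, on their centre line; the grasp point (between the pads) lies r.grip_point_offset behind it (r.grip_point_offset is the distance from the TCP to the grasp point, in m); z points along the fingers, y is the line along which they close (so a half turn about z gives the same grasp; the last joint's range is limited). The gripper opens to 85 mm and grips with 20 to 120 N. Pads are 22 mm wide; open, the fingers measure 114 mm over their backs; the gripper's body (76 mm by 85 mm) begins 54 mm behind the grasp point. The pads swing forward as they close: fully open they stand 13 mm farther back than shut.
Start: joints at [-1.353, 0.527, 1.433, -0, 1.181, -0.178], TCP at [0.241, -0.577, 0.231] pointing down, gripper open.
Joint ranges: [-3.08, 3.08], [-0.75, 2.2], [0.22, 2.44], [-1.43, 4.57], [0, 2.65], [-2.85, 2.85]. Speed limits (rad/s): [2.79, 2.79, 3.14, 3.14, 3.14, 3.14].

### API

Orientations are given as a rotation vector (axis times angle).
In Python, from cell import r gives the robot as it stands. The module is installed in compiled form; this text tells all that it offers.
- The arm moves only by the tool apply_moves, never from a script. Its argument "plan" is a list of rows, each a list of 7 numbers: the turn, a rotation vector about the tool's x, y, z in degrees, then the shift along the tool's x, y, z in cm, then the opening in per cent of the stroke, from 0 (shut) to 100 (fully open). A call has 1 to 20 rows; each row is the pose to reach, as a shift and turn from the pose commanded when the call began, along the tool's axes at that moment; what a row does not reach only later rows make up. A row lasts 1/12 s, in which the tool goes at most 41.7 mm and 7.16 degrees, less where a joint would pass 70% of its speed; a pose out of reach is approached as far as the arm can. A call with a gripper value outside its range is refused whole. The fingers move at their own pace and stop on an object; "force" is the grip in N (left out, the last holds). Time passes only in rows, so rows that repeat a pose let the fingers close. It gives the time, the measured TCP pose, the force, the opening and the grip force at its end, in the units of the state.
- r.get_state(): the state, without advancing time (a new reading comes with each control period).
- r.get_image(name): name is "scene" or "top" or "wrist"; returns (picture, depth): 420x560x3 uint8, blue, green, red; 420x560 float32, m along the optical axis (not along the pixel's ray), 0 where there is no reading.
- r.camera_params(name): a dict with "fx", "fy", "cx", "cy" (pixels), "k1" (the pictures are not rectified: a ray, as slopes to the right and down, at radius r is drawn at 1 + k1 r^2 times it, then the intrinsics apply), "position" and "attitude" of the camera in the world. Camera axes: x right, y up, looking along -z (the intrinsics and any distortion apply to the point x, -y, -z); pixel columns grow to the right and rows downward; lengths in m; the calibration is good to about 2 mm. A picture is of the moment at which its call begins: read the wrist's pose just before it. camera_params takes no time and is no camera call; for the wrist camera it gives the pose at the moment of the call.
- r.finish_job(): hands the job in; it is judged then, once.
The state is a dict: "time": time; "joint_pos": joint angles; "qd": joint speeds; "joint_efforts": joint torques, N m; "tcp_pos": TCP position; "tool_rot": TCP orientation; "force": force on the tool from outside, world axes, zero at the start; "torque": the same for the moment, N m; "grip_width": opening from 0.0 (shut) to 1.0 (fully open); "gripper_force": force on a finger pad.
Only numpy, scipy, OpenCV 4.12 (cv2) and the standard library are available. Lean on these libraries where they do the work, as an engineer would, in place of code of your own. Each camera call takes 0.05 s, during which the arm holds its last target. There are 200 camera calls.

## Working session

There is one attempt and no reset: what is moved stays moved. The work goes in short steps, Python scripts to look and compute and a tool call to move; the robot and the scene stay as the last step left them, time stands still between calls to the robot, and variables do not carry over. Pictures are saved under pics/ and viewed, at most 10 in all, crops included, and the job is handed in when it is done.

Besides the shell and the picture viewer there is one more tool, called after ">>>" as a command line: name --pt "numbers of a row" for each row, then --argument value for the rest. apply_moves: Moves the arm, as the interface text tells. Its arguments: {"type":"object","properties":{"plan":{"type":"array"},"force":{"type":"number"}},"required":["plan"]}

```bash
mkdir -p pics
cat > h.py <<'E'
import numpy as np, cv2
from scipy.spatial.transform import Rotation as R
from cell import r
def grab(n,f=None):
    p=r.camera_params(n); im,d=r.get_image(n)
    if f: cv2.imwrite('pics/'+f,im)
    return p,im,d
def att(p):
    a=np.array(p['attitude'],float)
    if a.shape==(3,3): return a
    return R.from_rotvec(a).as_matrix() if a.size==3 else R.from_quat(a).as_matrix()
def rays(p,uv):
    uv=np.atleast_2d(uv).astype(float)
    K=np.array([[p['fx'],0,p['cx']],[0,p['fy'],p['cy']],[0,0,1]])
    n=cv2.undistortPoints(uv[:,None],K,np.array([p['k1'],0,0,0.]))[:,0]
    return np.c_[n[:,0],-n[:,1],-np.ones(len(n))]@att(p).T
def onz(p,uv,z):
    d=rays(p,uv);o=np.array(p['position']);return o+d*((z-o[2])/d[:,2])[:,None]
def cloud(p,d):
    v,u=np.mgrid[:d.shape[0],:d.shape[1]]
    c=rays(p,np.c_[u.ravel(),v.ravel()])*d.reshape(-1,1)+np.array(p['position'])
    return c.reshape(*d.shape,3)
E
python3 - <<'E'
from h import *
for n in('scene','top'):
    p,im,d=grab(n,n+'0.png'); print(n,p)
    np.savez(n+'0.npz',im=im,d=d)
s=r.get_state();print(s,r.grip_point_offset)
E
```

```text
scene {'fx': 501.15214102868566, 'fy': 501.15214102868566, 'cx': 273.8698552424274, 'cy': 208.36927953189914, 'k1': -0.09408092408923624, 'position': array([-0.29654517,  0.63053856,  0.99768103]), 'attitude': array([ 0.45342504, -0.8586008 , -2.00300983])}
top {'fx': 428.5913746491814, 'fy': 428.5913746491814, 'cx': 278.44219489512426, 'cy': 206.99827867145183, 'k1': -0.095496945789198, 'position': array([0.49092858, 0.07935483, 1.063071  ]), 'attitude': array([ 0.05299674, -0.04759772, -1.58976305])}
{'time': 0.1, 'joint_pos': array([-1.35349554e+00,  5.28398310e-01,  1.43375049e+00,  7.31127571e-06,
        1.18141211e+00, -1.78506553e-01]), 'qd': array([ 0.00013741, -0.00337662, -0.002062  ,  0.00105858,  0.00073134,
        0.00028801]), 'joint_efforts': array([ 1.66918194e-04, -4.43303955e+01, -1.78586894e+01, -3.11679951e-04,
        3.83563922e-03,  1.90623120e-05]), 'tcp_pos': array([ 0.24085716, -0.57603882,  0.23042358]), 'tool_rot': array([-3.07834285e+00, -6.17290977e-01,  4.93175907e-05]), 'force': array([ 0.46991313, -0.15329333,  0.23402587]), 'torque': array([0.01394194, 0.01720034, 0.00147448]), 'gripper_force': 0.0, 'grip_width': 0.9980815560029184} 0.0187
```

View pics/top0.png

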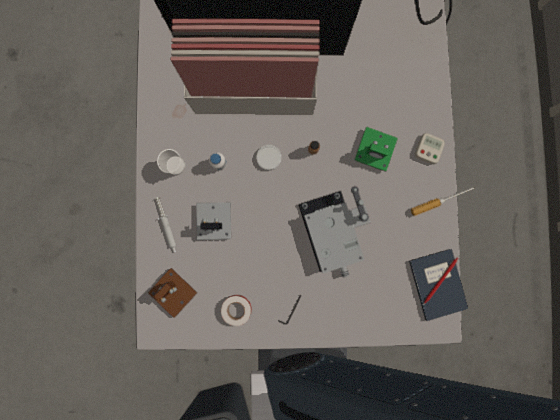

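View pics/scene0.png

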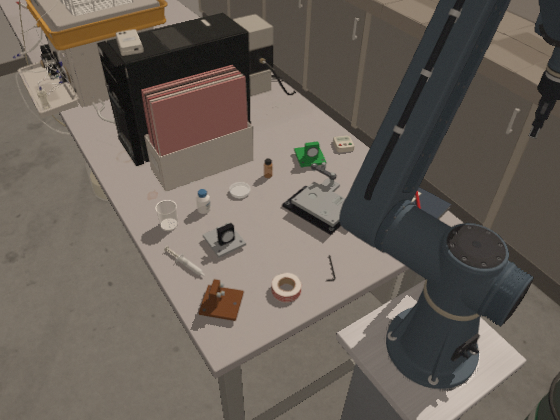

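The top view shows the silver carrier at about (213,221). The stage is at (332,230), with its micrometer at (345,270) and the parked hold-down at (360,203). Next I'll measure both.

Run:
```python
from h import *
p=r.camera_params('top'); f=np.load('top0.npz'); im,d=f['im'],f['d']; C=cloud(p,d)
def box(m,name):
    pts=C[m][:,:2]*1000; (c,s,a)=cv2.minAreaRect(pts.astype(np.float32)); print(name,m.sum(),'c',np.round(c,1),'size',np.round(s,1),'ang',round(a,2),'z',np.percentile(C[m][:,2],[5,50,95]).round(4))
def win(u0,u1,v0,v1,z0,z1):
    m=np.zeros(d.shape,bool); m[v0:v1,u0:u1]=1
    m&=(C[...,2]>z0)&(C[...,2]<z1)
    n,l,st,_=cv2.connectedComponentsWithStats(m.astype(np.uint8)); k=1+st[1:,4].argmax(); return l==k
print('table z',np.median(C[170:200,330:350,2]),C[330,300],C[130,240])
box(win(185,240,190,250,.012,.028),'plate')
box(win(185,240,190,250,.055,.09),'frame')
box(win(290,375,180,290,.036,.052),'top')
box(win(290,375,180,290,.005,.08),'stage all')
box(win(340,380,180,225,.065,.09),'arm')
box(win(340,380,180,225,.092,.12),'pin')
a=cv2.resize(im[180:290,290:380],None,fx=4.4,fy=4.4,interpolation=2)
b=cv2.resize(im[180:290,175:265],None,fx=4.4,fy=4.4,interpolation=2)
cv2.imwrite('pics/crop1.png',np.hstack([b,a]))
```

```text
table z 0.0007780427426407055 [0.2550122  0.03525422 0.00117945] [0.75485322 0.17531639 0.00323346]
plate 1034 c [528.1 242.9] size [84.8 85.9] ang 89.02 z [0.0165 0.0199 0.023 ]
frame 187 c [518.2 243.2] size [44.4 28. ] ang 88.79 z [0.0632 0.0727 0.0769]
top 2860 c [488.  -68.8] size [144.7 146.5] ang 16.3 z [0.0409 0.0443 0.0474]
stage all 3776 c [489.5 -66.3] size [203.9 150.6] ang 16.05 z [0.0092 0.0438 0.0481]
arm 227 c [ 558.  -104.3] size [81.7 20.6] ang 19.6 z [0.0747 0.0791 0.0847]
pin 26 c [ 559.1 -103.5] size [ 9.8 11.1] ang 89.55 z [0.0981 0.1043 0.1064]
```

View pics/crop1.png

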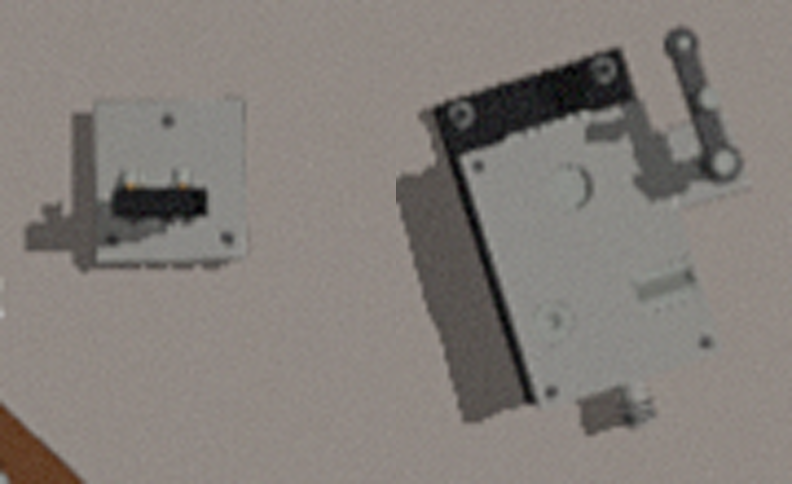

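Stage crop: the groove is at (665,285), the cone at (555,322) and the pocket at (575,187). The carrier's screws face image-up, so its +x is roughly world +x. Next I'll work out the seat positions and the first move.

```bash
cat >> h.py <<'E'
def Rd(yaw): # tool down, tool x at world yaw (deg)
    return R.from_euler('z',yaw,degrees=True)*R.from_rotvec([np.pi,0,0])
def go(pos,yaw,cp=None,cr=None):
    s=r.get_state(); cp=s['tcp_pos'] if cp is None else cp
    q=R.from_rotvec(s['tool_rot']) if cr is None else cr
    t=(q.inv()*Rd(yaw)).as_rotvec(degrees=True); sh=q.inv().apply(np.array(pos)-cp)*100
    print('turn',t.round(2),'shift cm',sh.round(2),'minrows',round(max(np.linalg.norm(sh)/4.17,np.linalg.norm(t)/7.16),1)); return t,sh
E
python3 - <<'E'
from h import *
p=r.camera_params('top')
f=lambda u,v:onz(p,[290+(u-396)/4.4,180+v/4.4],.044)[0]
g,c,k=f(665,285),f(555,322),f(575,187); print(g,c,k)
v=c-g;print('dist cg',np.hypot(*v[:2]),'yaw',np.degrees(np.arctan2(-v[0],v[1])),'m-k',np.hypot(*(k-(g+c)/2)[:2]), np.degrees(np.arctan2(*(k-(g+c)/2)[[1,0]])))
s=r.get_state(); q=R.from_rotvec(s['tool_rot']); w=r.camera_params('wrist')
print('cam in tool',q.inv().apply(w['position']-s['tcp_pos']),'\n',q.inv().as_matrix()@att(w),w['fx'],w['k1'])
go([.43,-.07,.28],16)
E
```

```text
[ 0.46282136 -0.08872092  0.044     ] [ 0.44422321 -0.02869839  0.044     ] [ 0.51673348 -0.04135279  0.044     ]
dist cg 0.06283785096278781 yaw 17.21574734272061 m-k 0.06555086559865188 15.354158981049677
cam in tool [ 0.07476881  0.00142242 -0.14246306] 
 [[-1.28499799e-03  9.55370796e-01  2.95406485e-01]
 [ 9.99999169e-01  1.19629777e-03  4.80994743e-04]
 [ 1.06134210e-04  2.95406858e-01 -9.55371539e-01]] 327.54054132839264 0.007734846914753246
turn [-0.11 -0.01  6.68] shift cm [ 36.96 -39.41  -4.87] minrows 13.0
```

Run:
```python
from h import *
go([.485,-.05,.18],16)
```

```text
turn [-0.11 -0.01  6.68] shift cm [ 42.81 -39.11   5.13] minrows 14.0
```

>>> apply_moves --pt "0 0 6.7 42.8 -39.1 5.1 100" --pt "0 0 6.7 42.8 -39.1 5.1 100" --pt "0 0 6.7 42.8 -39.1 5.1 100" --pt "0 0 6.7 42.8 -39.1 5.1 100" --pt "0 0 6.7 42.8 -39.1 5.1 100" --pt "0 0 6.7 42.8 -39.1 5.1 100" --pt "0 0 6.7 42.8 -39.1 5.1 100" --pt "0 0 6.7 42.8 -39.1 5.1 100" --pt "0 0 6.7 42.8 -39.1 5.1 100" --pt "0 0 6.7 42.8 -39.1 5.1 100" --pt "0 0 6.7 42.8 -39.1 5.1 100" --pt "0 0 6.7 42.8 -39.1 5.1 100" --pt "0 0 6.7 42.8 -39.1 5.1 100" --pt "0 0 6.7 42.8 -39.1 5.1 100" --pt "0 0 6.7 42.8 -39.1 5.1 100" --pt "0 0 6.7 42.8 -39.1 5.1 100" --pt "0 0 6.7 42.8 -39.1 5.1 100" --pt "0 0 6.7 42.8 -39.1 5.1 100" --pt "0 0 6.7 42.8 -39.1 5.1 100"

```text
time: 1.68
tcp_pos: [0.4848, -0.0523, 0.1804]
tool_rot: [3.112, 0.433, -0.0]
force: [1.2, -0.4, -0.0]
grip_width: 1.0
gripper_force: 0.0
```

Run:
```python
from h import *
p,im,d=grab('wrist','w1.png'); np.savez('w1.npz',im=im,d=d,pos=p['position'],att=p['attitude']); s=r.get_state();print(s['time'],s['tcp_pos'],s['tool_rot'],s['qd'],s['force'])
```

```text
1.7333 [ 0.48482369 -0.05232338  0.18040214] [ 3.11155666e+00  4.32348299e-01 -2.91571238e-05] [ 0.00150282 -0.00215911 -0.00191442  0.00110984 -0.0002092   0.00029855] [ 0.44272654 -0.11573743  1.13476165]
```

View pics/w1.png

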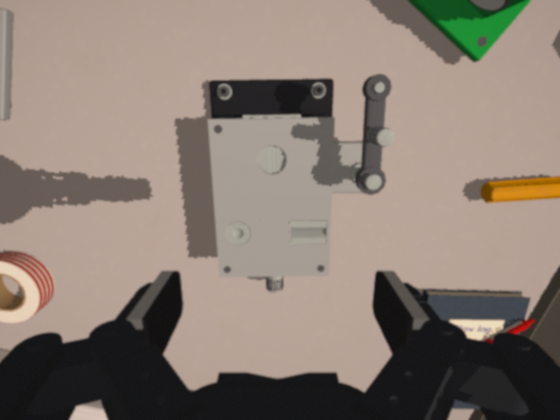

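Wrist view: the cone is near (237,233), the groove near (308,232), the pocket near (272,159), the hold-down pivot at (371,181) and its pin near (385,137). I'll refine these on an enlarged crop.

Run:
```python
from h import *
f=np.load('w1.npz'); im=f['im']
a=im[135:255,205:345]; a=cv2.resize(a,None,fx=5,fy=5,interpolation=cv2.INTER_CUBIC)
g=cv2.cvtColor(a,6); g=cv2.createCLAHE(3,(4,4)).apply(cv2.GaussianBlur(g,(0,0),3)); cv2.imwrite('pics/c2.png',g)
for nm,(x0,y0,w),r0,r1 in(('cone',(205,200,65),8,16),('pocket',(240,125,65),10,20)):
    s=cv2.cvtColor(im[y0:y0+w,x0:x0+w],6); s=cv2.resize(s,None,fx=4,fy=4,interpolation=cv2.INTER_CUBIC)
    c=cv2.HoughCircles(cv2.GaussianBlur(s,(0,0),3),cv2.HOUGH_GRADIENT_ALT,1.5,20,param1=30,param2=.5,minRadius=r0*2,maxRadius=r1*4)
    print(nm, None if c is None else (c[0][:4]/4-[.375,.375,0]+[x0,y0,0]).round(2))
```

```text
cone [[239.12 233.     9.26]]
pocket None
```

View pics/c2.png

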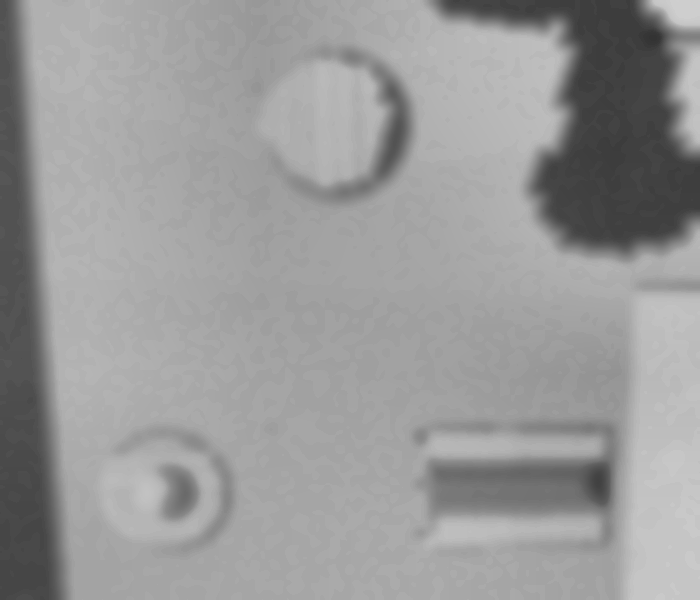

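Run:
```python
from h import *
p=r.camera_params('wrist'); f=np.load('w1.npz'); p['position']=f['pos'];p['attitude']=f['att']
c=lambda u,v:[205+(u+.5)/5-.5,135+(v+.5)/5-.5]
P=onz(p,[c(167,491),c(518,487.5),c(336,125)],.044); M=P[:,:2]
S=np.array([[-30,32],[-30,-32],[36,0]])/1000
# rigid fit
a=M-M.mean(0);b=S-S.mean(0)
th=np.arctan2((b[:,0]*a[:,1]-b[:,1]*a[:,0]).sum(),(a*b).sum()); Rm=np.array([[np.cos(th),-np.sin(th)],[np.sin(th),np.cos(th)]])
o=M.mean(0)-Rm@S.mean(0); print(M,'yaw',np.degrees(th),'settled origin',o,'resid mm',(M-o-S@Rm.T)*1000)
for n,q,z in(('pivot',(371,181),.078),('end',(379,88),.078),('pintop',(386,137),.104)):
    w=onz(p,[q],z)[0]; print(n,w,'in carrier frame mm',(Rm.T@(w[:2]-o)*1000).round(1))
np.savez('stage.npz',o=o,th=th)
q=(R.from_rotvec([3.1116,.4323,0]))
# carrier look pose: grip pt ~ (.515,.243), yaw -1
go([.525,.245,.18],-1)
```

```text
[[ 0.44631843 -0.02751544]
 [ 0.46427708 -0.08866276]
 [ 0.5184969  -0.03937895]] yaw 16.440150663098255 settled origin [ 0.48403706 -0.04958828] resid mm [[ 0.1112823  -0.12846798]
 [-0.04294548  0.1076342 ]
 [-0.06833682  0.02083379]]
pivot [ 0.52805761 -0.11542539  0.078     ] in carrier frame mm [ 23.6 -75.6]
end [ 0.59156601 -0.09743718  0.078     ] in carrier frame mm [ 89.6 -76.3]
pintop [ 0.56117811 -0.10579546  0.104     ] in carrier frame mm [ 58.1 -75.7]
turn [1.000e-02 0.000e+00 1.682e+01] shift cm [ 11.97 -27.51   0.04] minrows 7.2
```

>>> apply_moves --pt "0 0 16.8 12 -27.5 0 100" --pt "0 0 16.8 12 -27.5 0 100" --pt "0 0 16.8 12 -27.5 0 100" --pt "0 0 16.8 12 -27.5 0 100" --pt "0 0 16.8 12 -27.5 0 100" --pt "0 0 16.8 12 -27.5 0 100" --pt "0 0 16.8 12 -27.5 0 100" --pt "0 0 16.8 12 -27.5 0 100" --pt "0 0 16.8 12 -27.5 0 100" --pt "0 0 16.8 12 -27.5 0 100" --pt "0 0 16.8 12 -27.5 0 100"

```text
time: 2.65
tcp_pos: [0.5246, 0.245, 0.1801]
tool_rot: [3.141, -0.025, -0.002]
force: [-0.6, 0.7, 0.2]
grip_width: 0.998
gripper_force: 0.0
```

Run:
```python
from h import *
p,im,d=grab('wrist','w2.png'); np.savez('w2.npz',im=im,d=d,pos=p['position'],att=p['attitude']); s=r.get_state();print(s['time'],s['tcp_pos'],s['tool_rot'],s['force'])
C=cloud(p,d)
for z0,z1,n in((.014,.027,'plate'),(.066,.08,'frame')):
    m=((C[...,2]>z0)&(C[...,2]<z1)&(abs(C[...,0]-.52)<.07)&(abs(C[...,1]-.243)<.07))
    k,l,st,_=cv2.connectedComponentsWithStats(m.astype(np.uint8)); m=l==1+st[1:,4].argmax()
    print(n,m.sum(),cv2.minAreaRect((C[m][:,:2]*1000).astype(np.float32)),np.percentile(C[m],[2,98],axis=0))
```

```text
2.7 [0.52471567 0.2446908  0.18017497] [ 3.14082325e+00 -2.60287288e-02 -1.49780515e-03] [-0.43055132 -1.46589822 -0.40532808]
plate 6303 ((528.3321533203125, 241.21507263183594), (90.05181121826172, 84.15007781982422), 0.2361501157283783) [[0.4856386  0.20089546 0.01781543]
 [0.57228426 0.28175664 0.02109452]]
frame 1290 ((518.4466552734375, 241.36639404296875), (27.559797286987305, 43.70697021484375), 0.20822778344154358) [[0.50818114 0.22055555 0.06638342]
 [0.53160694 0.26184979 0.07473054]]
```

View pics/w2.png

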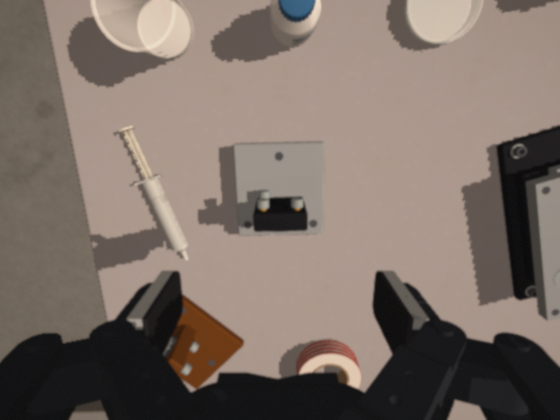

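The plate measures 90.1 x 84.2 mm, which matches the 90 x 84 mm given. Its centre is (528.3, 241.2) at a yaw of 0.24°, so the grip point is (515.3, 241.2). In the picture the frame sits at (281,215), and there is clear space on both sides of it for the fingers.

Run:
```python
from h import *
go([.5153,.2412,.030],.24)
```

```text
turn [ 0.04  0.05 -1.19] shift cm [-0.92  0.35 15.02] minrows 3.6
```

>>> apply_moves --pt "0.04 0.05 -1.2 -0.92 0.35 0 100" --pt "0.04 0.05 -1.2 -0.92 0.35 3 100" --pt "0.04 0.05 -1.2 -0.92 0.35 6 100" --pt "0.04 0.05 -1.2 -0.92 0.35 9 100" --pt "0.04 0.05 -1.2 -0.92 0.35 12 100" --pt "0.04 0.05 -1.2 -0.92 0.35 14 100" --pt "0.04 0.05 -1.2 -0.92 0.35 15 100" --pt "0.04 0.05 -1.2 -0.92 0.35 15 100" --pt "0.04 0.05 -1.2 -0.92 0.35 15 70" --pt "0.04 0.05 -1.2 -0.92 0.35 15 60" --pt "0.04 0.05 -1.2 -0.92 0.35 15 55" --pt "0.04 0.05 -1.2 -0.92 0.35 15 50" --pt "0.04 0.05 -1.2 -0.92 0.35 15 45" --pt "0.04 0.05 -1.2 -0.92 0.35 15 40" --pt "0.04 0.05 -1.2 -0.92 0.35 15 40" --pt "0.04 0.05 -1.2 -0.92 0.35 15 40" --pt "0.04 0.05 -1.2 -0.92 0.35 15 40" --force 50

```text
time: 4.12
tcp_pos: [0.5166, 0.2437, 0.0319]
tool_rot: [-3.14, -0.012, -0.006]
force: [-0.1, 0.4, 6.3]
grip_width: 0.509
gripper_force: 50.1
```

Run:
```python
from h import *
s=r.get_state();print(s['time'],s['tcp_pos'],s['tool_rot'],s['force'],s['torque'],s['grip_width']*85,s['gripper_force'])
```

```text
4.1167 [0.51664938 0.2436748  0.03194134] [-3.1401887  -0.01167365 -0.00631205] [-0.06494326  0.36079218  6.30869664] [0.03853883 0.0994747  0.1365347 ] 43.22801166356165 50.07587134838104
```

>>> apply_moves --pt "0 0 0 0 0 -0.5 40" --pt "0 0 0 0 0 -1.5 40" --pt "0 0 0 0 0 -3 40" --pt "0 0 0 0 0 -5 40" --pt "0 0 0 0 0 -7 40" --pt "0 0 0 0 0 -8 40" --pt "0 0 0 0 0 -8 40" --pt "0 0 0 0 0 -8 40" --pt "0 0 0 0 0 -8 40"

```text
time: 4.87
tcp_pos: [0.5145, 0.2429, 0.1094]
tool_rot: [-3.141, -0.01, 0.002]
force: [0.8, 0.2, -3.4]
grip_width: 0.509
gripper_force: 51.3
```

Run:
```python
from h import *
p,im,d=grab('wrist','w3.png'); s=r.get_state();q=R.from_rotvec(s['tool_rot']);print(s['time'],s['tcp_pos'],q.as_matrix().round(4),s['force'],s['torque'],s['grip_width']*85,s['gripper_force'])
C=cloud(p,d); T=(C-s['tcp_pos'])@q.as_matrix()*1000  # tool frame mm
m=(abs(T[...,0])<75)&(abs(T[...,1])<60)&(T[...,2]>3)&(T[...,2]<25)&(d>0)
k,l,st,_=cv2.connectedComponentsWithStats(m.astype(np.uint8)); m=l==1+st[1:,4].argmax()
P=T[m]; print(len(P),cv2.minAreaRect(P[:,:2].astype(np.float32)))
A=np.c_[P[:,:2],np.ones(len(P))]; print('plate plane in tool',np.linalg.lstsq(A,P[:,2],rcond=None)[0])
W=C[m]*1000;B=np.c_[W[:,:2]-W[:,:2].mean(0),np.ones(len(W))];print('world plane',np.linalg.lstsq(B,W[:,2],rcond=None)[0])
o=np.load('stage.npz')['o'];print(o)
```

```text
4.9167 [0.51441116 0.2428319  0.10914894] [[ 1.      0.0066 -0.0018]
 [ 0.0066 -1.      0.    ]
 [-0.0018 -0.     -1.    ]] [-0.22682579  0.07717619 -3.70729272] [ 0.02084422  0.04898211 -0.0599661 ] 43.42151485599416 51.319729685783386
17994 ((24.973867416381836, 1.6469268798828125), (63.26394271850586, 84.27738189697266), 0.09624150395393372)
plate plane in tool [ 2.48758674e-02 -3.57136346e-03  1.15785296e+01]
world plane [-2.66544197e-02 -3.70817973e-03  9.67486610e+01]
[ 0.48403706 -0.04958828]
```

View pics/w3.png

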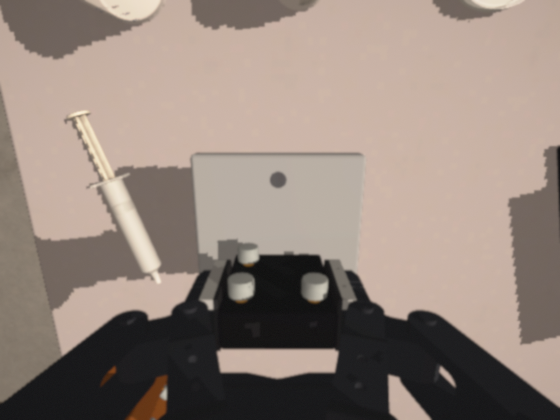

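Run:
```python
from h import *
f=np.load('w2.npz');p=r.camera_params('wrist');p['position']=f['pos'];p['attitude']=f['att'];C=cloud(p,f['d'])
m=(abs(C[...,0]-.528)<.04)&(abs(C[...,1]-.241)<.038)&(C[...,2]>.012)&(C[...,2]<.028)
W=C[m]*1000;print('w2 plate plane',np.linalg.lstsq(np.c_[W[:,:2]-W[:,:2].mean(0),np.ones(len(W))],W[:,2],rcond=None)[0])
go([.4752,-.0501,.095],16.44)
```

```text
w2 plate plane [-3.06890038e-03  9.67208959e-04  1.96075210e+01]
turn [ -0.02   0.1  -16.06] shift cm [-4.11 29.27  1.42] minrows 7.1
```

>>> apply_moves --pt "0.02 0.2 -2.3 -0.6 4 0 40" --pt "0.04 0.4 -4.6 -1.2 8 0 40" --pt "0.06 0.6 -6.9 -1.7 12 0 40" --pt "0.09 0.8 -9.2 -2.3 16 0 40" --pt "0.12 1.0 -11.5 -2.9 20 0 40" --pt "0.15 1.2 -13.8 -3.5 24 0 40" --pt "0.17 1.44 -16.06 -3.9 27.5 0 40" --pt "0.17 1.44 -16.06 -4.07 29.27 0.7 40" --pt "0.17 1.44 -16.06 -4.07 29.27 1.42 40" --pt "0.17 1.44 -16.06 -4.07 29.27 1.42 40" --pt "0.17 1.44 -16.06 -4.07 29.27 1.42 40" --pt "0.17 1.44 -16.06 -4.07 29.27 1.42 40" --pt "0.17 1.44 -16.06 -4.07 29.27 1.42 40"

```text
time: 6.0
tcp_pos: [0.4767, -0.0486, 0.0958]
tool_rot: [-3.105, -0.452, -0.04]
force: [0.8, 0.6, -2.9]
grip_width: 0.511
gripper_force: 52.4
```

```bash
cat > chk.py <<'E'
from h import *
s=r.get_state();q=R.from_rotvec(s['tool_rot']);print(s['time'],s['tcp_pos'],'xaxis',q.as_matrix()[:,0].round(4),'F',s['force'].round(2),'T',s['torque'].round(3),s['grip_width']*85,s['gripper_force'])
E
cat > plate.py <<'E'
from h import *
p,im,d=grab('wrist'); s=r.get_state();C=cloud(p,d);q=R.from_rotvec(s['tool_rot']); T=(C-s['tcp_pos'])@q.as_matrix()*1000
m=(T[...,0]>14)&(T[...,0]<50)&(abs(T[...,1])<36)&(T[...,2]>3)&(T[...,2]<25)&(d>0)
W=C[m]*1000; x=R.from_euler('z',-16.44,degrees=True).apply(W-W.mean(0))
print('plate z',W[:,2].mean(),'slope along carrier x,y',np.linalg.lstsq(np.c_[x[:,:2],np.ones(len(x))],x[:,2],rcond=None)[0][:2])
E
python3 chk.py; python3 plate.py; python3 -c "
from h import *
go([.4752,-.0501,.080],16.44)"
```

```text
6.0 [ 0.47669236 -0.04855677  0.09582932] xaxis [0.9582 0.2849 0.0259] F [ 0.77  0.65 -2.86] T [ 0.017  0.052 -0.04 ] 43.47736386700648 52.357630133628845
plate z 84.0331907244358 slope along carrier x,y [ 0.02154842 -0.00158511]
turn [ 0.   -1.51  0.12] shift cm [-0.24  0.09  1.59] minrows 0.4
```

>>> apply_moves --pt "0 -0.7 0.1 -0.12 0.05 0.5 40" --pt "0 -1.4 0.1 -0.24 0.09 1 40" --pt "0 -1.4 0.1 -0.24 0.09 1.6 40" --pt "0 -1.4 0.1 -0.24 0.09 1.6 40" --pt "0 -1.4 0.1 -0.24 0.09 1.6 40" --pt "0 -1.4 0.1 -0.24 0.09 1.6 40"

```text
time: 6.55
tcp_pos: [0.475, -0.0512, 0.0796]
tool_rot: [-3.109, -0.446, -0.002]
force: [0.5, 0.1, -3.2]
grip_width: 0.505
gripper_force: 52.5
```

```bash
python3 chk.py; python3 plate.py; python3 -c "
from h import *
go([.4752,-.0501,.0763],16.44)"
```

```text
6.55 [ 0.47496857 -0.05120156  0.07958593] xaxis [0.9596 0.2813 0.0014] F [ 0.5   0.14 -3.22] T [-0.016  0.011  0.016] 42.93544340940189 52.4579393863678
plate z 66.97683276610286 slope along carrier x,y [-0.00346369 -0.00150953]
turn [ 0.  -0.1 -0.1] shift cm [ 0.04 -0.11  0.35] minrows 0.1
```

>>> apply_moves --pt "0 0 0 0.04 -0.1 0 40" --pt "0 0 0 0.04 -0.1 0.1 40" --pt "0 0 0 0.04 -0.1 0.2 40" --pt "0 0 0 0.04 -0.1 0.25 40" --pt "0 0 0 0.04 -0.1 0.3 40" --pt "0 0 0 0.04 -0.1 0.35 40" --pt "0 0 0 0.04 -0.1 0.4 40" --pt "0 0 0 0.04 -0.1 0.4 40"

```text
time: 7.27
tcp_pos: [0.4751, -0.0502, 0.0757]
tool_rot: [-3.11, -0.446, -0.003]
force: [0.2, 1.2, -3.3]
grip_width: 0.513
gripper_force: 52.5
```

```bash
python3 chk.py; python3 plate.py
```

```text
7.2667 [ 0.47514957 -0.05017853  0.07573217] xaxis [0.9596 0.2812 0.0017] F [ 0.23  1.23 -3.31] T [-0.004  0.057 -0.017] 43.61227499143186 52.45763540267944
plate z 63.12990633324328 slope along carrier x,y [-0.00292078 -0.00136669]
```

>>> apply_moves --pt "0 0 0 0 0 0.05 40" --pt "0 0 0 0 0 0.1 40" --pt "0 0 0 0 0 0.15 40" --pt "0 0 0 0 0 0.15 40"

```text
time: 7.65
tcp_pos: [0.4752, -0.0502, 0.0742]
tool_rot: [-3.11, -0.446, -0.003]
force: [-0.1, -0.4, -3.1]
grip_width: 0.507
gripper_force: 52.5
```

```bash
python3 chk.py; python3 plate.py
```

```text
7.65 [ 0.47517432 -0.05016241  0.07423105] xaxis [0.9596 0.2813 0.0017] F [-0.06 -0.37 -3.13] T [ 0.007  0.025 -0.   ] 43.1179626846584 52.458606362342834
plate z 61.63012713285754 slope along carrier x,y [-0.00299195 -0.00195405]
```

Well centred: the feet are at about 41.6 mm with no contact force. I'll lower a little further until the seats take the load.

>>> apply_moves --pt "0 0 0 0 0 0.04 40" --pt "0 0 0 0 0 0.08 40" --pt "0 0 0 0 0 0.12 40" --pt "0 0 0 0 0 0.15 40" --pt "0 0 0 0 0 0.15 40"

```text
time: 8.12
tcp_pos: [0.4757, -0.0503, 0.0733]
tool_rot: [3.109, 0.446, 0.005]
force: [0.4, -0.1, 2.9]
grip_width: 0.504
gripper_force: 53.3
```

```bash
python3 chk.py; python3 plate.py
```

```text
8.1167 [ 0.47574262 -0.05028032  0.07327364] xaxis [0.9596 0.2813 0.003 ] F [ 0.41 -0.07  2.89] T [ 0.09  -0.003 -0.042] 42.85383022867436 53.29891562461853
plate z 60.73370823230568 slope along carrier x,y [-0.00210476 -0.00235613]
```

>>> apply_moves --pt "0 0 0 0 0 0 52" --pt "0 0 0 0 0 0 55" --pt "0 0 0 0 0 0 60" --pt "0 0 0 0 0 0 70" --pt "0 0 0 0 0 0 80" --pt "0 0 0 0 0 0 90" --pt "0 0 0 0 0 0 90" --pt "0 0 0 0 0 0 90" --force 20

```text
time: 8.83
tcp_pos: [0.4752, -0.0502, 0.0728]
tool_rot: [-3.109, -0.446, -0.003]
force: [0.3, 0.2, 0.1]
grip_width: 0.902
gripper_force: 0.0
```

```bash
python3 chk.py; python3 plate.py
```

```text
8.8333 [ 0.47515779 -0.05016726  0.07275489] xaxis [0.9596 0.2813 0.0017] F [0.33 0.19 0.09] T [-0.009  0.007 -0.035] 76.65547287689307 0.0
plate z 60.69077236983989 slope along carrier x,y [-0.00275112 -0.00280709]
```

Released: the plate is level at about 60.7 mm, where settled is 61.1 mm. Now I'll back off upward and look at the pin from above.

>>> apply_moves --pt "0 0 0 0 0 -1.5 90" --pt "0 0 0 0 0 -4.5 90" --pt "0 0 0 0 0 -8 90" --pt "0 0 0 0 0 -11 90" --pt "0 0 0 2 2 -11 60" --pt "0 0 0 6 5 -11 60" --pt "0 0 0 6.8 7.5 -11 60" --pt "0 0 0 6.8 7.5 -11 60" --pt "0 0 0 6.8 7.5 -11 60" --pt "0 0 0 6.8 7.5 -11 60"

```text
time: 9.72
tcp_pos: [0.56, -0.1025, 0.1822]
tool_rot: [-3.108, -0.445, 0.001]
force: [-0.1, 0.2, 0.1]
grip_width: 0.597
gripper_force: 0.0
```

Run:
```python
from h import *
p,im,d=grab('wrist','w4.png'); s=r.get_state();q=R.from_rotvec(s['tool_rot'])
print(s['time'],s['tcp_pos'],s['tool_rot'],s['joint_pos'])
C=cloud(p,d);c=np.array([.5612,-.1044])
m=(np.hypot(C[...,0]-c[0],C[...,1]-c[1])<.03)&(C[...,2]>.096)&(C[...,2]<.112)
print('pin',m.sum(),np.median(C[m],0),C[m].min(0),C[m].max(0))
m=(C[...,2]>.055)&(C[...,2]<.067)&(abs(C[...,0]-.487)<.08)&(abs(C[...,1]+.047)<.07)
k,l,st,_=cv2.connectedComponentsWithStats(m.astype(np.uint8)); m=l==1+st[1:,4].argmax()
P=C[m];print('plate',m.sum(),cv2.minAreaRect((P[:,:2]*1000).astype(np.float32)),np.median(P[:,2]))
```

```text
9.7667 [ 0.55964498 -0.10213388  0.18227788] [-3.10782509e+00 -4.46261779e-01  1.41380881e-03] [-3.77522738e-01  5.15040478e-01  1.62392478e+00  1.41388457e-03
  1.00434903e+00  9.07277672e-01]
pin 248 [ 0.56264576 -0.10501236  0.10333972] [ 0.55559286 -0.11134024  0.09602005] [ 0.56756773 -0.09936876  0.10491944]
plate 6155 ((487.4690856933594, -48.63960266113281), (90.14791870117188, 84.19441986083984), 16.257099151611328) 0.06063319317782523
```

View pics/w4.png

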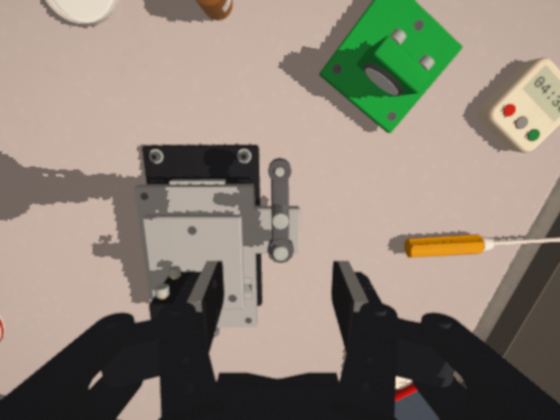

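The carrier is seated: its measured origin is (484.6, −49.5), against (484.0, −49.6) for the seats. The pin shows at (280,220) and the parked arm lies along +x. Next I'll lower onto the pin.

Run:
```python
from h import *
go([.5612,-.1040,.083],16.44)
```

```text
turn [-0.11  0.04 -0.1 ] shift cm [0.1  0.24 9.93] minrows 2.4
```

>>> apply_moves --pt "-0.1 0 -0.1 0.1 0.24 0 45" --pt "-0.1 0 -0.1 0.1 0.24 2.5 45" --pt "-0.1 0 -0.1 0.1 0.24 5 45" --pt "-0.1 0 -0.1 0.1 0.24 7 45" --pt "-0.1 0 -0.1 0.1 0.24 8.5 45" --pt "-0.1 0 -0.1 0.1 0.24 9.5 45" --pt "-0.1 0 -0.1 0.1 0.24 9.9 45" --pt "-0.1 0 -0.1 0.1 0.24 9.9 35" --pt "-0.1 0 -0.1 0.1 0.24 9.9 28" --pt "-0.1 0 -0.1 0.1 0.24 9.9 22" --pt "-0.1 0 -0.1 0.1 0.24 9.9 16" --pt "-0.1 0 -0.1 0.1 0.24 9.9 10" --pt "-0.1 0 -0.1 0.1 0.24 9.9 8" --pt "-0.1 0 -0.1 0.1 0.24 9.9 8" --force 20

```text
time: 10.93
tcp_pos: [0.5634, -0.1037, 0.085]
tool_rot: [3.109, 0.448, 0.005]
force: [-0.5, 5.6, 4.8]
grip_width: 0.126
gripper_force: 20.7
```

```bash
python3 chk.py
```

```text
10.9333 [ 0.56336727 -0.10374047  0.08501601] xaxis [0.9593 0.2823 0.0032] F [-0.47  5.61  4.76] T [ 0.851  0.004 -0.005] 10.70539995351478 20.715200006961823
```

>>> apply_moves --pt "0 0 -5 -0.01 -0.3 0 8" --pt "0 0 -10 -0.05 -0.59 0 8" --pt "0 0 -15 -0.12 -0.88 0 8" --pt "0 0 -20 -0.21 -1.16 0 8" --pt "0 0 -25 -0.32 -1.44 0 8" --pt "0 0 -30 -0.46 -1.7 0 8" --pt "0 0 -35 -0.61 -1.95 0 8" --pt "0 0 -40 -0.8 -2.19 0 8" --pt "0 0 -45 -1.0 -2.4 0 8" --pt "0 0 -50 -1.21 -2.6 0 8" --pt "0 0 -55 -1.45 -2.79 0 8" --pt "0 0 -60 -1.7 -2.94 0 8" --pt "0 0 -60 -1.7 -2.94 0 8"

```text
time: 12.02
tcp_pos: [0.5385, -0.0795, 0.085]
tool_rot: [2.466, 1.945, 0.005]
force: [0.6, 8.5, 6.1]
grip_width: 0.13
gripper_force: 20.8
```

```bash
cat >> chk.py <<'E'
a=s['tcp_pos'][:2]-[.5285,-.1140]; print('TCP rel pivot mm',np.hypot(*a)*1000,'angle',np.degrees(np.arctan2(a[1],a[0]))-16.44,'tool yaw rel',np.degrees(np.arctan2(*q.as_matrix()[[1,0],0]))-16.44)
E
python3 chk.py
```

```text
12.0167 [ 0.53846481 -0.07954939  0.08502187] xaxis [0.2329 0.9725 0.0022] F [0.6  8.45 6.11] T [ 1.349 -0.089 -0.027] 11.060273195403628 20.803014636039734
TCP rel pivot mm 35.86281743582852 angle 57.42753347698478 tool yaw rel 60.09409985174193
```

>>> apply_moves --pt "0 0 -4 -0.01 -0.24 0 8" --pt "0 0 -8 -0.03 -0.47 0 8" --pt "0 0 -12 -0.07 -0.71 0 8" --pt "0 0 -16 -0.13 -0.94 0 8" --pt "0 0 -20 -0.21 -1.16 0 8" --pt "0 0 -24 -0.29 -1.38 0 8" --pt "0 0 -28 -0.4 -1.6 0 8" --pt "0 0 -32 -0.52 -1.8 0 8" --pt "0 0 -35 -0.61 -1.95 0 8" --pt "0 0 -35 -0.65 -2.05 0 8" --pt "0 0 -35 -0.65 -2.05 0 8"

```text
time: 12.93
tcp_pos: [0.5173, -0.0803, 0.085]
tool_rot: [1.771, 2.593, 0.007]
force: [1.9, 12.1, 6.8]
grip_width: 0.13
gripper_force: 21.0
```

```bash
python3 chk.py
```

```text
12.9333 [ 0.51726155 -0.08028661  0.08500257] xaxis [-0.3639  0.9315  0.0013] F [ 1.91 12.12  6.76] T [ 2.007 -0.312  0.083] 11.0298217767132 21.00676327943802
TCP rel pivot mm 35.537242521105185 angle 91.99594129093668 tool yaw rel 94.89696750663934
```

>>> apply_moves --pt "0 0 0 0 0 0 14" --pt "0 0 0 0 0 0 18" --pt "0 0 0 0 0 0 22" --pt "0 0 0 0 0 0 26" --pt "0 0 0 0 0 0 30" --pt "0 0 0 0 0 0 30" --pt "0 0 0 0 0 -2 30" --pt "0 0 0 0 0 -5 30" --pt "0 0 0 0 0 -9 30" --pt "0 0 0 0 0 -12 30" --pt "0 0 0 0 0 -12 30" --pt "0 0 0 0 0 -12 30"

```text
time: 13.93
tcp_pos: [0.5179, -0.0836, 0.2056]
tool_rot: [1.766, 2.59, 0.002]
force: [-0.2, 0.2, -0.4]
grip_width: 0.303
gripper_force: 0.0
```

```bash
python3 chk.py
python3 - <<'E'
from h import *
p,im,d=grab('wrist','w5.png');C=cloud(p,d)
m=(C[...,2]>.097)&(C[...,2]<.11)&(abs(C[...,0]-.518)<.025)&(abs(C[...,1]+.082)<.025)
print('pin',m.sum(),np.median(C[m],0))
a=np.median(C[m],0)[:2]-[.5283,-.1155];print(np.hypot(*a),np.degrees(np.arctan2(a[1],a[0]))-16.44)
E
```

```text
13.9333 [ 0.51789861 -0.08361729  0.20564201] xaxis [-0.3653  0.9309 -0.0053] F [-0.21  0.24 -0.36] T [-0.081 -0.034  0.004] 25.77021323128424 0.0
TCP rel pivot mm 32.17916632921683 angle 92.79532465873406 tool yaw rel 94.98735200789096
pin 223 [ 0.51683734 -0.08134622  0.10368068]
0.03602600775050213 92.11273373929832
```

View pics/w5.png

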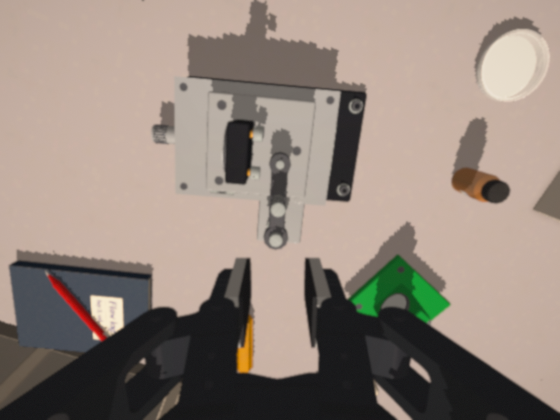

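The hold-down now lies across the plate: pivot at (275,238), pin at (278,208), nose end at (281,162). I'll do one last angle and plate check from this picture, then hand in.

Run:
```python
from h import *
p,im,d=grab('wrist');C=cloud(p,d)
w=onz(p,[(275.5,238),(280.5,162)],.080);v=w[1]-w[0];ang=np.degrees(np.arctan2(v[1],v[0]))-16.44
m=(C[...,2]>.055)&(C[...,2]<.067)&(abs(C[...,0]-.487)<.06)&(abs(C[...,1]+.047)<.06)
k,l,st,_=cv2.connectedComponentsWithStats(m.astype(np.uint8)); m=l==1+st[1:,4].argmax()
P=C[m];print(np.hypot(*v[:2]),ang,cv2.minAreaRect((P[:,:2]*1000).astype(np.float32)),np.median(P[:,2]))
x=P-P.mean(0);print(np.linalg.lstsq(np.c_[x[:,:2],np.ones(len(x))],x[:,2],rcond=None)[0][:2])
if ang>89 and abs(np.median(P[:,2])-.061)<.0012: print(r.finish_job())
```

```text
0.06637489520152144 91.3118563495419 ((486.6825866699219, -48.5691032409668), (90.15454864501953, 83.9680404663086), 16.259401321411133) 0.06059824836185368
[-0.00410094 -0.00294074]
the job is handed in; nothing more can be done
None
```

The carrier is settled in its three seats and released, and the hold-down is swung across to about 1.59 rad, nose over the plate. The job was handed in at about 14 s; I have not seen the judge's verdict.

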